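# Pack and stack the lunch tubs

### The job

Pack the lunch tower where the open tub stands: put the small carton into the open tub the right way up, close the tub with its loose lid, then stack the deep lidded tub on that lid and the shallow lidded tub on top, each with its corner feet seated in the recesses of the lid below. Leave the open tub roughly where it is, and do not knock over or push away the pepper mill and the two jars.

Things in the scene. Friction and masses are not known exactly. Their poses are not given: they have to be found in the camera images.
- open_tub: white open-topped tub, 132 x 62 mm, 62 mm high, on 5 mm corner feet. Origin: centre of its underside, on the worktop; x along the 132 mm side, z up; a half turn makes no difference. Walls and floor 4 mm: inside 124 x 54 mm, plain, floor at z = 9 mm, rim at z = 62 mm. 0.35 to 0.7 kg.
- carton: small rigid cardboard carton, 60 x 36 x 42 mm (x, y, z), 0.04 to 0.09 kg. Origin: centre of its underside. It fits the open tub with its 60 mm side along the tub's length; held by its two end faces (60 mm apart) the fingers have 32 mm to the tub's end walls; beside its long faces there are only 9 mm.
- loose_lid: grey lid, loose, right way up, 16 mm high: plug 119 x 49 mm below (z 0 to 6 mm, 2.5 mm play in the open tub), straight-sided plate 132 x 62 mm above (z 6 to 16). Origin: centre of its underside; x along the 132 mm side. In its top four square recesses 16 mm wide, 6.5 mm deep, at x = +-51, y = +-18 mm. Closed, its origin is 56 mm above the open tub's origin. 5 mm pull tabs at the short ends. 0.1 kg.
- deep_tub: deep closed tub, white, grey lid fixed flush on it: 132 x 62 mm, 70 mm high, straight sides. Origin: centre of the underside of its feet; x along the 132 mm side. Four tapered feet, 5 mm high, 8 mm (bottom) to 12 mm wide, at x = +-51, y = +-18 mm. Top has recesses as the loose lid's. Seated, its origin is 11 mm above the loose lid's origin. 0.2 to 0.42 kg.
- shallow_tub: shallow closed tub: as the deep one (132 x 62 mm, same feet, recesses, fixed grey lid) but 42 mm high. Origin: centre of the underside of its feet; x along the 132 mm side. Seated, its origin is 65 mm above the deep tub's origin. 0.14 to 0.28 kg.
- mill: bystander: wooden pepper mill, 58 mm across, 170 mm tall, loose; origin at the centre of its underside
- jar: bystander: food jar with a dark lid, 62 mm across, 101 mm tall, loose; origin at the centre of its underside
- spice_jar: bystander: spice jar with a green cap, 46 mm across, 106 mm tall, loose; origin at the centre of its underside
Mind the look-alikes: they are no part of the job. Of the things that look like the carton, the larger one is meant.

How it is judged:
On the way, in this order (a step that is already met when the one before it is completed fails the run):
1. the carton lies flat on the floor inside the open tub, released (x of carton in the frame of open_tub between -0.036 and 0.036 m and y of carton in the frame of open_tub between -0.012 and 0.012 m and z of carton in the frame of open_tub between 0.005 and 0.013 m and angle between carton's own z axis and vertical below 0.15 rad and contact force between carton and the fingers below 0.05 N), for 0.2 s.
2. the loose lid sits down on the open tub all round, released (x of loose_lid in the frame of open_tub between -0.005 and 0.005 m and y of loose_lid in the frame of open_tub between -0.005 and 0.005 m and z of loose_lid in the frame of open_tub between 0.053 and 0.058 m and angle between the x axis of loose_lid and the x axis of open_tub, either way round below 0.08 rad and angle between loose_lid's own z axis and vertical below 0.03 rad and contact force between loose_lid and the fingers below 0.05 N), for 0.2 s.
3. the deep tub is seated by its feet in the lid's recesses, released (x of deep_tub in the frame of loose_lid between -0.005 and 0.005 m and y of deep_tub in the frame of loose_lid between -0.005 and 0.005 m and z of deep_tub in the frame of loose_lid between 0.008 and 0.013 m and angle between the x axis of deep_tub and the x axis of loose_lid, either way round below 0.08 rad and angle between deep_tub's own z axis and vertical below 0.03 rad and contact force between deep_tub and the fingers below 0.05 N), for 0.2 s.
At the end, for the whole second after the job is handed in: Carton flat on the tub floor; lid closed on the tub; deep tub seated on the lid, shallow tub on the deep one: each within 5 mm and 0.08 rad of the one below, level to 0.03 rad, at seated height (+2/-3 mm); open tub upright, moved under 50 mm; all released and at rest (x of carton in the frame of open_tub between -0.036 and 0.036 m and y of carton in the frame of open_tub between -0.012 and 0.012 m and z of carton in the frame of open_tub between 0.005 and 0.013 m and angle between carton's own z axis and vertical below 0.15 rad and x of loose_lid in the frame of open_tub between -0.005 and 0.005 m and y of loose_lid in the frame of open_tub between -0.005 and 0.005 m and z of loose_lid in the frame of open_tub between 0.053 and 0.058 m and angle between the x axis of loose_lid and the x axis of open_tub, either way round below 0.08 rad and angle between each of loose_lid, deep_tub, shallow_tub, open_tub's own z axis and vertical below 0.03 rad and x of deep_tub in the frame of loose_lid between -0.005 and 0.005 m and y of deep_tub in the frame of loose_lid between -0.005 and 0.005 m and z of deep_tub in the frame of loose_lid between 0.008 and 0.013 m and angle between the x axis of deep_tub and the x axis of loose_lid, either way round below 0.08 rad and x of shallow_tub in the frame of deep_tub between -0.005 and 0.005 m and y of shallow_tub in the frame of deep_tub between -0.005 and 0.005 m and z of shallow_tub in the frame of deep_tub between 0.062 and 0.067 m and angle between the x axis of shallow_tub and the x axis of deep_tub, either way round below 0.08 rad and linear speed of each of open_tub, carton, loose_lid, deep_tub, shallow_tub below 0.02 m/s and distance of open_tub from where it was at the start of the episode below 0.05 m); the robot touches nothing.
It fails at once if the pepper mill is tipped over or pushed more than 40 mm (distance of mill from where it was at the start of the episode above 0.04 m or angle between mill's own z axis and vertical above 0.4 rad).
It fails at once if the food jar is tipped over or pushed more than 40 mm (distance of jar from where it was at the start of the episode above 0.04 m or angle between jar's own z axis and vertical above 0.4 rad).
It fails at once if the spice jar is tipped over or pushed more than 40 mm (distance of spice_jar from where it was at the start of the episode above 0.04 m or angle between spice_jar's own z axis and vertical above 0.4 rad).
It also fails if it takes over 72 s, if anything falls off the work surface, if the arm or the gripper's body presses on something with over 40 N, if the wrist force passes 120 N, or if a joint passes its speed limit or range.

### The arm

A 7-joint arm with a two-finger parallel gripper is mounted at the origin on a cart in front of the work surface, level with it; the furniture and walls round the work are solid. World frame = base frame: x ahead of the robot, y to its left, z up, the work surface at z = 0. Lengths are in m, angles in rad, forces in N, time in s.
With the tool pointing down it reaches from about 0.4 to 0.875 m from the base axis. Payload 19.3 kg.
Tool frame: the origin (TCP) lies midway between the tips of the shut fingers; the grasp point (between the pads) lies 19 mm behind it; z points along the fingers, y is the line along which they close (so a half turn about z gives the same grasp; the last joint's range is limited). The gripper opens to 85 mm and grips with 20 to 120 N. Pads are 22 mm wide; open, the fingers measure 114 mm over their backs; the gripper's body (76 mm by 85 mm) begins 54 mm behind the grasp point. The pads swing forward as they close: fully open they stand 13 mm farther back than shut.
Start: joints at [-0.07, 0.521, -0.036, 1.599, 0.021, 1.021, -0.113], TCP at [0.625, -0, 0.231] pointing down, gripper open.
Joint ranges: [-2.91, 2.91], [-0.3, 2.13], [-1.5, 1.42], [0.17, 2.43], [-1.26, 4.41], [0.16, 1.93], [-2.52, 2.52]. Speed limits (rad/s): [1.89, 1.89, 2.39, 2.39, 3.01, 3.01, 3.01].

### API

Orientations are given as [roll, pitch, yaw] about the fixed x, y, z axes, in that order (R = Rz(yaw) Ry(pitch) Rx(roll)).
In Python, from workcell import telemetry, grab_frame, calibration, bot, outline_of, landmark_of gives the robot as it stands. The module is installed in compiled form; this text tells all that it offers.
- The arm moves only by the shell command python3 -m inch 'ROWS' [FORCE]. ROWS is JSON, a list of rows, each a list of 7 numbers: the shift along the tool's x, y, z in m, then the turn, a rotation vector about the tool's x, y, z in rad, then the closure, from 0 (fully open) to 1 (shut). A call has 1 to 5 rows; each row shifts and turns the commanded pose from where the row before left it, along the tool's axes as they then stand; what a row does not reach is not made up. A row lasts 1/10 s, in which the tool goes at most 50 mm and 8.59 degrees, less where a joint would pass 70% of its speed; a pose out of reach is approached as far as the arm can. A call is refused whole if a number of a shift passes 0.05 or a number of a turn 0.15, either way. A call with a gripper value outside its range is refused whole. The fingers move at their own pace and stop on an object; FORCE is the grip in N (left out, the last holds). Time passes only in rows, so rows that do not move let the fingers close. It gives the time, the measured TCP pose, the force, the opening and the grip force at its end, in the units of the state.
- telemetry.observe(): the state, without advancing time (a new reading comes with each control period).
- grab_frame(name): name is "scene" or "side" or "wrist"; returns the picture (480x640x3 uint8, red, green, blue); there is no depth.
- calibration(name): a dict with "fovy" (degrees; the focal length in pixels is half the picture's height over the tangent of half this angle, whatever the lens; pixels are square), "cx", "cy" (the principal point, pixels), "pose" (4x4, takes a point from camera to world coordinates). Camera axes: x right, y down, z forward; pixel columns grow to the right and rows downward; lengths in m; the calibration is good to about 2 mm. A picture is of the moment at which its call begins: read the wrist's pose just before it. calibration takes no time and is no camera call; for the wrist camera it gives the pose at the moment of the call.
- bot.job_done(): hands the job in; it is judged then, once.
Trained networks look in the newest picture that a camera, given by its name, has taken for a name from the list of things; names that differ only in an ending like _2 or _b are one class to them, and where a whole thing is asked for, a point or a joint stands for the part that bears it (a point fixed in the world has none). Each returns a list of dicts, best first, with "score" (0 to 1); they miss things now and then, are a little off and sometimes report something else, mostly with a low value. They report only what shows in the picture. A call takes as long as a camera call. They do not tell look-alikes from the thing itself.
- outline_of(label, camera): "region" (480x640 bool, what is visible of it) and "rect" ([left, top, right, bottom] in pixels, round what is visible of it).
- landmark_of(label, camera): "xy" ([column, row] in pixels: a listed point, or the origin of a listed thing).
The state is a dict: "clock": time; "qpos": joint angles; "qd": joint speeds; "joint_efforts": joint torques, N m; "position": TCP position; "tool_rot": TCP orientation; "force": force on the tool from outside, world axes, zero at the start; "moment": the same for the moment, N m; "grip_width": finger opening in m; "finger_force": force on a finger pad.
Only numpy, scipy, OpenCV 4.12 (cv2) and the standard library are available. Lean on these libraries where they do the work, as an engineer would, in place of code of your own. Each camera call takes 0.05 s, during which the arm holds its last target. There are 200 camera calls.

## Working session

There is one attempt and no reset: what is moved stays moved. The work goes in short steps, Python scripts to look and compute and a shell command to move; the robot and the scene stay as the last step left them, time stands still between calls to the robot, and variables do not carry over. Pictures are saved under pics/ and viewed, at most 10 in all, crops included, and the job is handed in when it is done.

```bash
mkdir -p pics
cat > h.py <<'E'
import numpy as np, cv2
from workcell import telemetry, grab_frame, calibration, bot, outline_of, landmark_of
def ray(cal,px):
    f=240/np.tan(np.radians(cal['fovy'])/2)
    P=np.array(cal['pose']); d=P[:3,:3]@np.array([(px[0]-cal['cx'])/f,(px[1]-cal['cy'])/f,1.0])
    return P[:3,3],d
def onz(cal,px,z):
    o,d=ray(cal,px); return o+d*(z-o[2])/d[2]
def proj(cal,p):
    f=240/np.tan(np.radians(cal['fovy'])/2)
    P=np.array(cal['pose']); c=P[:3,:3].T@(np.array(p)-P[:3,3]); return f*c[:2]/c[2]+[cal['cx'],cal['cy']]
def save(im,n): cv2.imwrite('pics/'+n,cv2.cvtColor(im,cv2.COLOR_RGB2BGR))
E
python3 - <<'E'
from h import *
np.set_printoptions(precision=3,suppress=True)
for c in ['scene','side','wrist']:
    cal=calibration(c); im=grab_frame(c); save(im,c+'0.png'); print(c,cal['fovy'],cal['cx'],cal['cy'],np.array(cal['pose']).tolist())
    if c=='wrist': continue
    for n in ['open_tub','carton','loose_lid','deep_tub','shallow_tub','mill','jar','spice_jar']:
        for r in landmark_of(n,c): 
            if r['score']>.3: print(n,np.array(r['xy']).round(0),round(r['score'],2),onz(cal,r['xy'],0))
print(telemetry.observe())
E
```

```text
scene 47.79058873680792 315.9616610577521 239.22159123415528 [[-0.8080288610834976, -0.3748393848245878, 0.4545160010829433, 0.056077083887380745], [-0.5890816627352846, 0.5029276651792324, -0.6324923384724896, 0.6599046465705052], [0.00849436784804681, -0.7788191055576966, -0.6271910765732971, 0.6856289532684461], [0.0, 0.0, 0.0, 1.0]]
open_tub [323. 295.] 0.98 [0.449 0.09  0.   ]
carton [246. 251.] 0.68 [0.641 0.079 0.   ]
carton [375. 190.] 0.64 [ 0.549 -0.255  0.   ]
loose_lid [286. 334.] 0.59 [0.444 0.201 0.   ]
deep_tub [353. 257.] 0.63 [ 0.464 -0.03   0.   ]
shallow_tub [389. 225.] 0.7 [ 0.458 -0.16   0.   ]
mill [319. 199.] 0.68 [ 0.632 -0.152  0.   ]
mill [207. 292.] 0.67 [0.62  0.209 0.   ]
spice_jar [290. 225.] 0.61 [ 0.624 -0.038  0.   ]
side 43.423480131229354 326.6244252781527 237.80474336335448 [[-0.90609668627511, -0.2410734036092805, 0.34766709535632256, 0.16039869684529115], [-0.4226916873689817, 0.5506234788749431, -0.7198232574325578, 0.7527200482549665], [-0.017903422869058796, -0.7991854594422325, -0.6008178333452492, 0.689811380176496], [0.0, 0.0, 0.0, 1.0]]
op
[... 589 characters left out ...]
21842, 0.624987827258072], [0.0010665669136532214, -0.9557894710810607, -0.29404990971874506, 0.07420112866947372], [0.000867779933674262, 0.29405085088067184, -0.9557893826855041, 0.3750926092960418], [0.0, 0.0, 0.0, 1.0]]
{'clock': 0.95, 'qpos': array([-0.07 ,  0.521, -0.036,  1.6  ,  0.021,  1.021, -0.113]), 'qd': array([ 0.001, -0.   , -0.001,  0.001, -0.   , -0.002, -0.001]), 'joint_efforts': array([ -0.   , -92.687,   1.978, -37.025,   0.018,   0.002,  -0.   ]), 'position': array([ 0.625, -0.   ,  0.231]), 'tool_rot': array([3.142, 0.   , 1.571]), 'force': array([ 0.751, -0.086, -0.045]), 'moment': array([-0.038,  0.009, -0.001]), 'finger_force': 0.0, 'grip_width': 0.08526054819715942}
```

View pics/scene0.png

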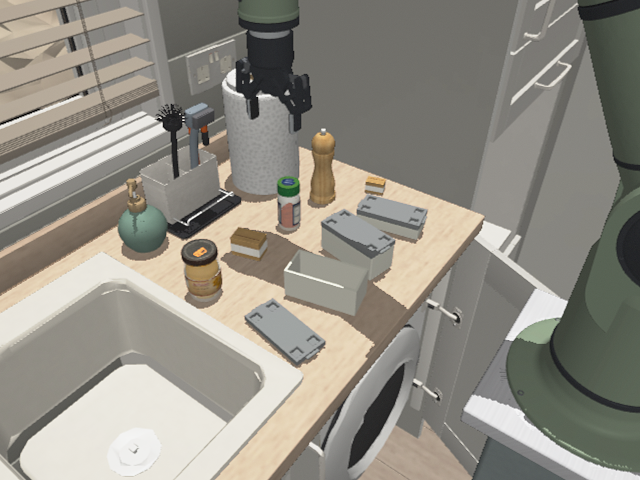

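View pics/side0.png

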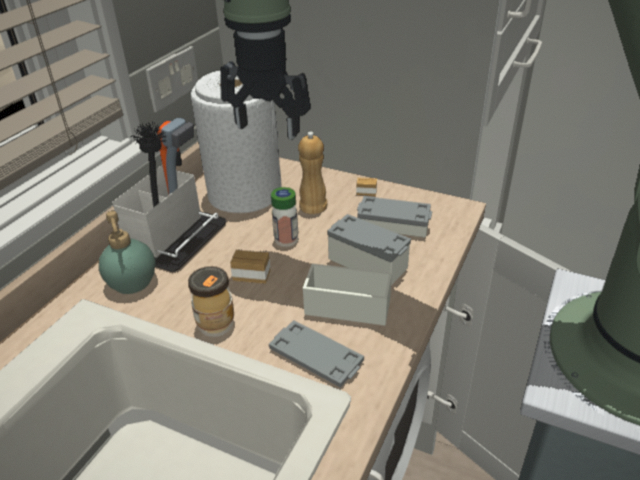

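Carton candidates in scene: (247,243), the larger, brown/white beside the jar; (375,186), a small look-alike behind the shallow tub. I choose (247,243). Now fit the poses from the masks.

```bash
cat >> h.py <<'E'
from scipy.optimize import minimize
D={'open_tub':(132,62,5,62,1),'carton':(60,36,0,42,0),'loose_lid':(132,62,0,16,2),'deep_tub':(132,62,5,70,1),'shallow_tub':(132,62,5,42,1),
 'small':(0,0,0,0,0)}
def pts(n):
    L,W,z0,h,k=np.array(D[n])/1000.; k=D[n][4]
    b=lambda l,w,z:[(sx*l/2,sy*w/2,z) for sx in(-1,1) for sy in(-1,1)]
    if k==2: return np.array(b(L,W,.006)+b(L,W,h)+b(.119,.049,0)+[(sx*.071,sy*.008,z) for sx in(-1,1) for sy in (-1,1) for z in(.008,.014)])
    P=b(L,W,z0)+b(L,W,h)
    if k==1: P+=b(.110,.044,0)
    return np.array(P)
def world(n,p,z=0):
    c,s=np.cos(p[2]),np.sin(p[2]); q=pts(n); return np.c_[c*q[:,0]-s*q[:,1]+p[0],s*q[:,0]+c*q[:,1]+p[1],q[:,2]+z]
def raster(cal,n,p,z=0):
    uv=np.array([proj(cal,w) for w in world(n,p,z)],np.float32)
    m=np.zeros((480,640),np.uint8); cv2.fillConvexPoly(m,np.round(cv2.convexHull(uv)*16).astype(np.int32),255,cv2.LINE_AA,4); return m/255.
def fit(n,views,p0,z=0):
    def cost(p):
        e=0
        for cal,m,ig in views:
            r=raster(cal,n,p,z); k=~ig; e+=(abs(r-m)*k).sum()/(((r+m)>0)*k).sum()
        return e/len(views)
    best=None
    for y0 in ([p0[2]] if len(p0)>2 else np.arange(0,np.pi,np.pi/6)):
        s=np.array([p0[0],p0[1],y0]); sim=np.array([s,s+[.01,0,0],s+[0,.01,0],s+[0,0,.15]])
        r=minimize(cost,s,method='Nelder-Mead',options=dict(initial_simplex=sim,xatol=2e-4,fatol=1e-4,maxiter=120))
        if best is None or r.fun<best.fun: best=r
    return best.x,best.fun
E
cat > m.py <<'E'
from h import *; import pickle
np.set_printoptions(precision=4,suppress=True)
N=['open_tub','carton','loose_lid','deep_tub','shallow_tub']
G={'open_tub':(.447,.09),'carton':(.635,.078),'loose_lid':(.446,.203),'deep_tub':(.46,-.023),'shallow_tub':(.457,-.163)}
M={}
for c in ['scene','side']:
    cal=calibration(c)
    for n in N:
        R=outline_of(n,c)
        u=proj(cal,[*G[n],.02])
        R=[r for r in R if r['score']>.25]
        R.sort(key=lambda r:np.hypot(*(np.array([(r['rect'][0]+r['rect'][2])/2,(r['rect'][1]+r['rect'][3])/2])-u)))
        if R: M[c,n]=R[0]['region']; print(c,n,R[0]['rect'],R[0]['score'])
pickle.dump(M,open('M.pkl','wb'))
for n in N:
    V=lambda cs:[(calibration(c),M[c,n].astype(float),np.any([M[k] for k in M if k[0]==c and k[1]!=n],axis=0)&~M[c,n]) for c in cs if (c,n) in M]
    x,f=fit(n,V(['scene','side']),G[n]); print(n,x,np.degrees(x[2]),f)
    for c in ['scene','side']: print('   ',c,*fit(n,V([c]),x))
E
python3 m.py
```

```text
scene open_tub [286.5, 248.6, 368.1, 316.5] 0.9
scene carton [367.6, 177.6, 386.6, 195.3] 0.89
scene loose_lid [245.0, 299.1, 324.9, 364.7] 0.7
scene deep_tub [317.6, 208.2, 393.1, 282.0] 0.61
scene shallow_tub [354.9, 194.4, 425.5, 240.8] 0.9
side open_tub [302.4, 262.1, 391.9, 323.2] 0.88
side carton [229.8, 250.1, 270.5, 281.9] 0.82
side loose_lid [272.0, 322.4, 362.7, 386.0] 0.64
side deep_tub [326.6, 214.2, 412.2, 284.6] 0.96
side shallow_tub [359.3, 194.5, 431.4, 237.5] 0.62
open_tub [0.4469 0.0867 3.39  ] 194.2335256603983 0.03861505760829215
    scene [0.4465 0.0877 3.4026] 0.047854837704218396
    side [0.4472 0.0864 3.3893] 0.027860646501711134
carton [0.635  0.0793 3.5909] 205.74518118587395 0.5218203731778251
    scene [0.6413 0.0702 3.6893] 0.926947937795808
    side [0.6352 0.0792 3.5995] 0.11211582643374224
loose_lid [0.4487 0.2035 2.9689] 170.10615161260188 0.0742761340798816
    scene [0.4487 0.2035 2.9689] 0.04587972101592315
    side [0.4494 0.2018 2.9551] 0.09851002239335845
deep_tub [ 0.4593 -0.0296 -0.2576] -14.761179953878733 0.04563206224712275
    scene [ 0.4597 -0.029  -0.2553] 0.05294458653026428
    side [ 0.4593 -0.0301 -0.248 ] 0.03625015691295724
shallow_tub [ 0.4581 -0.1584  3.3624] 192.65140086324377 0.07294915888435266
    scene [ 0.4582 -0.1594  3.4109] 0.07913568975261945
    side [ 0.4577 -0.1583  3.3359] 0.06226350189198486
```

View pics/wrist0.png

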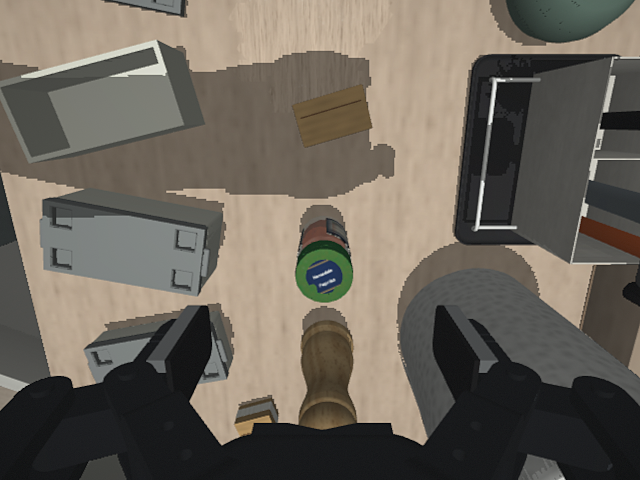

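Choice confirmed by the wrist picture: the large carton is at (332,115), long side rising about 15° to the right; the small look-alike is at (257,412). The tubs, spice jar (324,260) and mill (327,375) also agree. Now refine with the wrist view.

```bash
cat > w.py <<'E'
from h import *; import sys
np.set_printoptions(precision=4,suppress=True)
# usage: w.py name x y yaw z [name x y yaw z ...] ; fits in newest wrist picture
def wfit(items,new=True,name=None,cam='wrist'):
    cal=calibration(cam)
    if new:
        im=grab_frame(cam)
        if name: save(im,name)
    out={}
    Ms={}
    for n,p,z in items:
        u=proj(cal,[p[0],p[1],z+.03])
        R=[r for r in outline_of(n,cam) if r['score']>.2]
        g=raster(cal,n,p,z)>.5
        R.sort(key=lambda r:-(r['region']&g).sum()/((r['region']|g).sum()))
        if R: Ms[n]=R[0]['region']
    for n,p,z in items:
        if n not in Ms: print(n,'missed'); continue
        ig=np.zeros((480,640),bool)
        for k in Ms:
            if k!=n: ig|=Ms[k]&~Ms[n]
        x,f=fit(n,[(cal,Ms[n].astype(float),ig)],p,z); out[n]=x; print(n,x,round(np.degrees(x[2]),1),'cost',round(f,3))
    return out
def go(tp,tyaw):
    """tool-frame shift and z turn from the measured pose to TCP tp, tool-y heading tyaw (rad), tool down"""
    from scipy.spatial.transform import Rotation as Ro
    s=telemetry.observe(); R=Ro.from_euler('xyz',s['tool_rot']).as_matrix()
    d=np.array(tp)-s['position']; h=np.arctan2(R[1,1],R[0,1]); t=(tyaw-h+np.pi/2)%np.pi-np.pi/2
    print('t',s['clock'],'pos',s['position'],'head',np.degrees(h).round(1),'world d',d,'| tool shift now',R.T@d,'turn z',-t,'tilt rv',Ro.from_matrix(R.T@np.diag([1,1,1])).as_euler('xyz')[:2],'w',s['grip_width'],'F',s['force'])
    c,si=np.cos(-t),np.sin(-t); v=R.T@d
    print('   shift after turning:',[c*v[0]+si*v[1],-si*v[0]+c*v[1],v[2]])
E
python3 - <<'E'
from w import *
o=wfit([('open_tub',[.447,.0867,.248],0),('carton',[.635,.079,.3],0),('deep_tub',[.4593,-.0296,-.2576],0)],new=False)
cal=calibration('wrist'); print('tray',onz(cal,(458,235),0),onz(cal,(470,60),0),'caddy',onz(cal,(600,60),.1))
c=o['carton']; go([c[0],c[1],.02],c[2])
E
```

```text
open_tub [0.4445 0.0865 0.2265] 13.0 cost 0.014
carton [0.6334 0.0778 0.2902] 16.6 cost 0.062
deep_tub [ 0.4589 -0.0317 -0.0732] -4.2 cost 0.987
tray [ 0.7654 -0.0376  0.    ] [0.7588 0.127  0.    ] caddy [0.8091 0.113  0.1   ]
t 1.6 pos [0.625  0.     0.2313] head -0.0 world d [ 0.0084  0.0778 -0.2113] | tool shift now [0.0778 0.0085 0.2113] turn z -0.2902864025620655 tilt rv [3.1416 0.0001] w 0.08550722028114867 F [-0.1698 -0.1227  0.1915]
   shift after turning: [np.float64(0.07210425298884199), np.float64(0.03036411603652995), np.float64(0.2112776733429428)]
```

```bash
python3 -m inch '[[0,0,0.02,0,0,-0.145,0],[0,0,0.02,0,0,-0.145,0],[0.036,0.015,0,0,0,0,0],[0.036,0.015,0,0,0,0,0],[0,0,0.04,0,0,0,0]]' 30
python3 -m inch '[[0,0,0,0,0,0,0],[0,0,0,0,0,0,0]]'
python3 - <<'E'
from w import *
o=wfit([('carton',[.6334,.0778,.29],0)],name='w1.png')
c=o.get('carton',[.6334,.0778,.29]); go([c[0],c[1],.008],c[2])
E
```

```text
clock: 2.1
position: [0.6358, 0.0844, 0.1549]
tool_rot: [3.133, -0.002, 1.866]
force: [1.5, 1.2, -0.2]
grip_width: 0.0856
finger_force: 0.0
clock: 2.3
position: [0.6329, 0.0766, 0.1514]
tool_rot: [-3.14, 0.0, 1.86]
force: [-0.2, 0.5, 1.2]
grip_width: 0.0856
finger_force: 0.0
carton [0.6336 0.0777 0.2651] 15.2 cost 0.062
t 2.4 pos [0.6338 0.0765 0.1528] head 16.5 world d [-0.0002  0.0012 -0.1448] | tool shift now [ 0.0013 -0.0001  0.1448] turn z 0.023385386909817063 tilt rv [-3.1414 -0.0014] w 0.0848880549655846 F [-0.2329 -0.776   0.0402]
   shift after turning: [np.float64(0.001274407139794179), np.float64(-0.0001008768568605986), np.float64(0.14478752284326082)]
```

```bash
python3 -m inch '[[0.001,0,0.05,0,0,0.015,0],[0,0,0.045,0,0,0,0],[0,0,0.03,0,0,0,0],[0,0,0.02,0,0,0,0],[0,0,0,0,0,0,0]]' 30
python3 -m inch '[[0,0,0,0,0,0,0.5],[0,0,0,0,0,0,0.5],[0,0,0,0,0,0,0.5],[0,0,0,0,0,0,0.5],[0,0,0,0,0,0,0.5]]' 30
```

```text
clock: 2.9
position: [0.6322, 0.0776, 0.0051]
tool_rot: [-3.139, 0.0, 1.845]
force: [0.5, -0.1, 0.4]
grip_width: 0.0854
finger_force: 0.0
clock: 3.4
position: [0.6342, 0.0784, 0.0085]
tool_rot: [3.139, 0.001, 1.845]
force: [0.1, -2.1, 8.6]
grip_width: 0.0595
finger_force: 32.8
```

```bash
python3 -m inch '[[0,0,-0.03,0,0,0,0.5],[0,0,-0.04,0,0,0,0.5],[0,0,-0.04,0,0,0,0.5],[0,0,-0.04,0,0,0,0.5],[0,0,0,0,0,0,0.5]]' 30
python3 - <<'E'
from w import *
go([.4445,.0865,.16],.23)
E
```

```text
clock: 3.9
position: [0.6357, 0.0788, 0.1632]
tool_rot: [3.132, 0.001, 1.845]
force: [1.1, -0.3, -0.3]
grip_width: 0.0596
finger_force: 33.3
t 3.9 pos [0.6357 0.0788 0.1632] head 15.7 world d [-0.1912  0.0077 -0.0032] | tool shift now [ 0.0592 -0.182   0.0014] turn z 0.044440048780369334 tilt rv [ 3.1399 -0.0094] w 0.05960298356858036 F [ 1.1014 -0.3399 -0.3001]
   shift after turning: [np.float64(0.05108704395960086), np.float64(-0.18440293293780027), np.float64(0.0014433862666821328)]
```

```bash
python3 -m inch '[[0,0,0,0,0,0.04,0.5],[0.012,-0.045,0,0,0,0,0.5],[0.013,-0.047,0,0,0,0,0.5],[0.013,-0.047,0,0,0,0,0.5],[0.013,-0.045,0,0,0,0,0.5]]'
python3 -m inch '[[0,0,0,0,0,0,0.5],[0,0,0,0,0,0,0.5],[0,0,0,0,0,0,0.5]]'
python3 - <<'E'
from w import *
o=wfit([('open_tub',[.4455,.0866,.235],0)],name='w2.png')
c=o.get('open_tub',[.4455,.0866,.235]); go([c[0],c[1],.019],c[2])
E
```

```text
clock: 4.4
position: [0.4401, 0.085, 0.1568]
tool_rot: [3.14, 0.0, 1.805]
force: [1.0, 1.7, -1.2]
grip_width: 0.0597
finger_force: 33.2
clock: 4.7
position: [0.4432, 0.0854, 0.1568]
tool_rot: [3.14, -0.0, 1.805]
force: [0.3, 0.1, -1.2]
grip_width: 0.0594
finger_force: 33.3
open_tub [0.4454 0.0868 0.228 ] 13.1 cost 0.162
t 4.8 pos [0.443  0.0853 0.1564] head 13.4 world d [ 0.0024  0.0015 -0.1374] | tool shift now [0.0009 0.0026 0.1374] turn z 0.006429623941475615 tilt rv [ 3.1414 -0.0007] w 0.059724390561349 F [-0.6351 -0.2016 -0.1996]
   shift after turning: [np.float64(0.0008943428861593649), np.float64(0.0025963218065732808), np.float64(0.13740093598596906)]
```

View pics/w2.png

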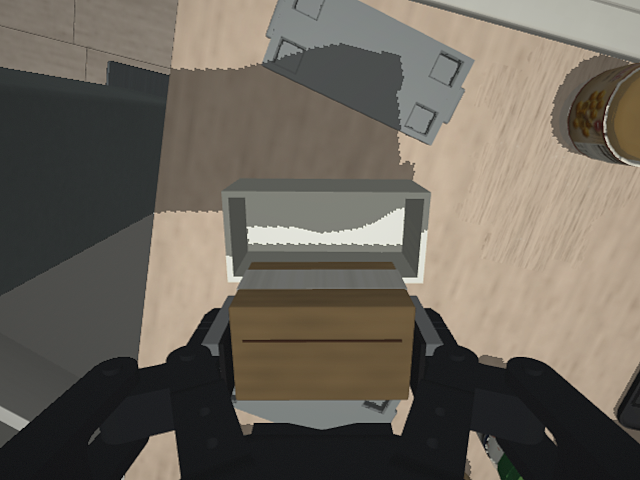

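The carton hangs level, aligned with the tub (tub interior columns 228–430, carton 232–412).

```bash
python3 -m inch '[[0.001,0.002,0.03,0,0,0,0.5],[0,0,0.04,0,0,0,0.5],[0,0,0.03,0,0,0,0.5],[0,0,0.02,0,0,0,0.5],[0,0,0.01,0,0,0,0.5]]'
python3 -m inch '[[0,0,0.005,0,0,0,0.5],[0,0,0.001,0,0,0,0.5],[0,0,0,0,0,0,0.5]]'
```

```text
clock: 5.3
position: [0.4435, 0.0865, 0.0244]
tool_rot: [-3.139, 0.0, 1.805]
force: [0.8, 0.2, -0.0]
grip_width: 0.0598
finger_force: 33.3
clock: 5.6
position: [0.4443, 0.0868, 0.0209]
tool_rot: [3.141, -0.0, 1.806]
force: [0.3, -0.4, -1.0]
grip_width: 0.0597
finger_force: 33.3
```

```bash
python3 -m inch '[[0,0,0.003,0,0,0,0.5],[0,0,0,0,0,0,0.5],[0,0,0,0,0,0,0.1],[0,0,0,0,0,0,0.1],[0,0,0,0,0,0,0.1]]'
python3 -m inch '[[0,0,0,0,0,0,0.1],[0,0,0,0,0,0,0.1],[0,0,-0.03,0,0,0,0.1],[0,0,-0.04,0,0,0,0.1],[0,0,-0.05,0,0,0,0.1]]'
python3 - <<'E'
from w import *
go([.449,.2025,.16],np.radians(-9.9+90))
E
```

```text
clock: 6.1
position: [0.4439, 0.0867, 0.0174]
tool_rot: [3.141, -0.0, 1.806]
force: [0.5, -0.0, -0.6]
grip_width: 0.0768
finger_force: 0.0
clock: 6.6
position: [0.4427, 0.0865, 0.1378]
tool_rot: [-3.139, -0.0, 1.806]
force: [0.3, -0.0, -0.2]
grip_width: 0.0771
finger_force: 0.0
t 6.6 pos [0.4427 0.0865 0.1378] head 13.5 world d [0.0063 0.116  0.0222] | tool shift now [ 0.1113  0.033  -0.0222] turn z -1.1628031282044167 tilt rv [-3.141   0.0027] w 0.07709213901301738 F [ 0.316  -0.0213 -0.1973]
   shift after turning: [np.float64(0.01383568862216563), np.float64(0.11530033371780482), np.float64(-0.02224762399231584)]
```

```bash
python3 -m inch '[[0,0,-0.03,0,0,-0.145,0],[0,0,-0.03,0,0,-0.145,0],[0,0,0,0,0,-0.145,0],[0,0,0,0,0,-0.145,0],[0,0,0,0,0,-0.145,0]]'
python3 -m inch '[[0,0,0,0,0,-0.145,0],[0,0,0,0,0,-0.145,0],[0,0,0,0,0,-0.145,0],[0.007,0.04,0,0,0,0,0],[0.007,0.04,0,0,0,0,0]]'
python3 -m inch '[[0,0.035,0,0,0,0,0],[0,0,0,0,0,0,0],[0,0,0,0,0,0,0]]'
python3 - <<'E'
from w import *
o=wfit([('loose_lid',[.449,.203,-.173],0),('open_tub',[.4454,.0868,.228],0)],name='w3.png')
c=o.get('loose_lid',[.449,.203,-.173]); go([c[0],c[1],0],c[2]+np.pi/2)
E
```

```text
clock: 7.1
position: [0.4438, 0.0866, 0.1976]
tool_rot: [3.141, 0.0, 2.537]
force: [1.0, 0.5, 0.1]
grip_width: 0.0853
finger_force: 0.0
clock: 7.6
position: [0.4442, 0.1679, 0.1974]
tool_rot: [-3.141, 0.0, 2.963]
force: [1.4, 0.6, 1.0]
grip_width: 0.0851
finger_force: 0.0
clock: 7.9
position: [0.4498, 0.2027, 0.197]
tool_rot: [-3.141, -0.001, 2.967]
force: [-0.3, 0.3, -0.3]
grip_width: 0.0851
finger_force: 0.0
loose_lid missed
open_tub [0.4458 0.0861 0.2252] 12.9 cost 0.244
t 8.05 pos [0.4501 0.2013 0.1973] head 79.9 world d [-0.0011  0.0017 -0.1973] | tool shift now [0.0014 0.0016 0.1973] turn z -0.004094520873110907 tilt rv [-3.141   0.0001] w 0.08564916607932573 F [0.0754 0.3036 0.1204]
   shift after turning: [np.float64(0.001385867177111351), np.float64(0.0015886894592346444), np.float64(0.19728094000724636)]
```

View pics/w3.png

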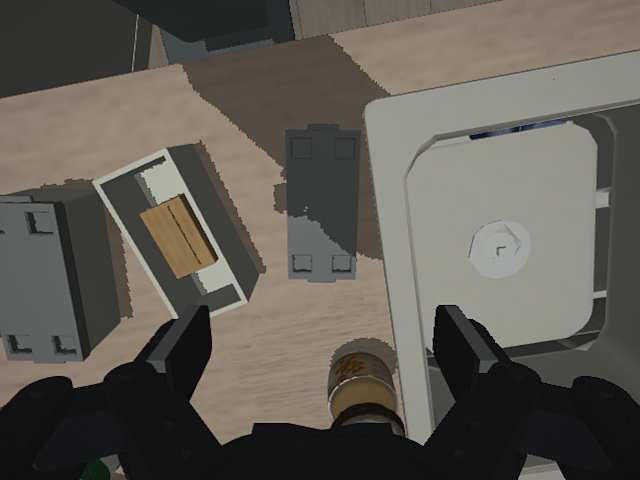

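The carton lies flat in the tub. The lid is at columns 286–360, rows 130–282, with the sink edge close on its right (about col 365 at row 110, 392 at row 280). The network missed it, so I fit its edges instead.

```bash
cat >> w.py <<'E'
def edgefit(path,cal,p0,ztop,mask=None,rim=False):
    """chamfer fit of lid top (rectangle + 4 recesses, or rim) at height ztop"""
    g=cv2.cvtColor(cv2.imread(path),cv2.COLOR_BGR2GRAY); e=cv2.Canny(cv2.GaussianBlur(g,(3,3),0),25,70)
    dt=np.minimum(cv2.distanceTransform(255-e,cv2.DIST_L2,5),8)
    def sq(cx,cy,a,b): 
        t=np.linspace(-1,1,25); return [(cx+a*s,cy+b*u) for u in(-1,1) for s in t]+[(cx+a*u,cy+b*s) for u in(-1,1) for s in t]
    q=sq(0,0,.066,.031)
    q=q+(sq(0,0,.062,.027) if rim else sum([sq(i*.051,j*.018,.008,.008) for i in(-1,1) for j in(-1,1)],[])); q=np.array(q)
    def uv(p):
        c,s=np.cos(p[2]),np.sin(p[2]); return np.array([proj(cal,(c*a-s*b+p[0],s*a+c*b+p[1],ztop)) for a,b in q],np.float32)
    def cost(p):
        u=uv(p); k=(u[:,0]>=0)&(u[:,0]<639)&(u[:,1]>=0)&(u[:,1]<479)
        v=cv2.remap(dt,u[k][:,0],u[k][:,1],cv2.INTER_LINEAR); return v.mean()
    best=None
    for dx in(-.006,0,.006):
        for dy in(-.006,0,.006):
            s=np.array(p0)+[dx,dy,0]
            r=minimize(cost,s,method='Nelder-Mead',options=dict(initial_simplex=np.array([s,s+[.004,0,0],s+[0,.004,0],s+[0,0,.06]]),xatol=1e-4,fatol=1e-3))
            if best is None or r.fun<best.fun: best=r
    print('edgefit',best.x,np.degrees(best.x[2]).round(1),'px',round(best.fun,2)); return best.x
E
python3 - <<'E'
from w import *
cal=calibration('wrist')
P=[onz(cal,u,.016) for u in [(286,130),(360,132),(355,280),(288,280)]]
print(np.array(P),np.mean(P,0))
R=[onz(cal,u,.016) for u in [(301,148),(344,148),(302,262),(341,262)]]; print(np.mean(R,0))
x=edgefit('pics/w3.png',cal,[.45,.203,-.173],.016)
edgefit('pics/w3.png',cal,[.4456,.0865,.228],.062,rim=True)
edgefit('pics/w3.png',cal,[.459,-.03,-.2576],.07)
print('sink',[onz(cal,u,.005) for u in [(365,110),(392,280)]])
d=np.array([np.cos(x[2]),np.sin(x[2])])*.025
go([x[0]+d[0],x[1]+d[1],0],x[2]+np.pi/2)
E
```

```text
[[0.3782 0.1834 0.016 ]
 [0.3904 0.243  0.016 ]
 [0.5201 0.2192 0.016 ]
 [0.5093 0.1582 0.016 ]] [0.4495 0.2009 0.016 ]
[0.4474 0.2011 0.016 ]
edgefit [ 0.448   0.2032 -0.2449] -14.0 px 3.3
edgefit [0.4459 0.085  0.2258] 12.9 px 0.87
edgefit [ 0.4578 -0.0322 -0.1796] -10.3 px 1.6
sink [array([0.3741, 0.2507, 0.005 ]), array([0.5312, 0.2542, 0.005 ])]
t 8.05 pos [0.4501 0.2013 0.1973] head 79.9 world d [ 0.0222 -0.0042 -0.1973] | tool shift now [-0.0226 -0.0001  0.1973] turn z 0.06780329093135329 tilt rv [-3.141   0.0001] w 0.08564916607932573 F [0.0754 0.3036 0.1204]
   shift after turning: [np.float64(-0.022532611971653786), np.float64(0.0014287204852861787), np.float64(0.1972825855453179)]
```

```bash
sed -i 's/def edgefit(path,cal,p0,ztop,mask=None,rim=False):/def edgefit(path,cal,p0,ztop,lo=25,hi=70,rim=False):/; s/,25,70)/,lo,hi)/' w.py
python3 - <<'E'
from w import *
cal=calibration('wrist')
for lo,hi in [(8,20),(15,40),(25,70)]: x=edgefit('pics/w3.png',cal,[.4487,.201,-.183],.016,lo,hi)
u=np.array([proj(cal,(.4487+a*np.cos(-.183)-b*np.sin(-.183),.201+a*np.sin(-.183)+b*np.cos(-.183),.016)) for a in(-.066,.066) for b in (-.031,.031)]); print(u)
g=cv2.imread('pics/w3.png')[110:300,260:400]; cv2.imwrite('pics/c3.png',cv2.resize(g,None,fx=4,fy=3,interpolation=cv2.INTER_CUBIC))
E
```

```text
edgefit [ 0.4489  0.2016 -0.1813] -10.4 px 0.62
edgefit [ 0.4489  0.2016 -0.1815] -10.4 px 0.63
edgefit [ 0.4481  0.2032 -0.2449] -14.0 px 3.3
[[285.001  130.1358]
 [360.4469 130.6881]
 [288.0733 278.6276]
 [355.1771 279.0815]]
```

View pics/c3.png

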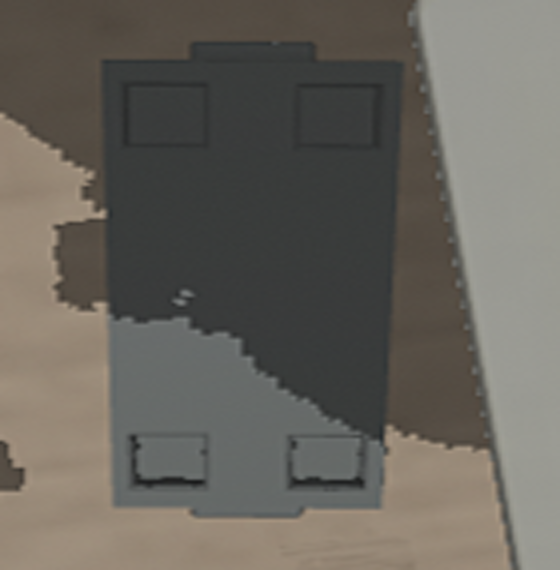

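Run:
```python
from w import *
x=[.4489,.2016,-.1815]; d=np.array([np.cos(x[2]),np.sin(x[2])])*.028
go([x[0]+d[0],x[1]+d[1],0.001],x[2]+np.pi/2)
```

```text
t 8.05 pos [0.4501 0.2013 0.1973] head 79.9 world d [ 0.0263 -0.0048 -0.1963] | tool shift now [-0.0268  0.0001  0.1963] turn z 0.004405479126889045 tilt rv [-3.141   0.0001] w 0.08564916607932573 F [0.0754 0.3036 0.1204]
   shift after turning: [np.float64(-0.026755059105893746), np.float64(0.00018121418784941388), np.float64(0.19628260450879523)]
```

```bash
python3 -m inch '[[-0.027,0,0.03,0,0,0.005,0.16],[0,0,0.05,0,0,0,0.16],[0,0,0.05,0,0,0,0.16],[0,0,0.03,0,0,0,0.16],[0,0,0.015,0,0,0,0.16]]' 50
python3 -m inch '[[0,0,0,0,0,0,0.16],[0,0,0,0,0,0,0.16],[0,0,0,0,0,0,0.16]]'
python3 - <<'E'
from w import *
x=[.4489,.2016,-.1815]; d=np.array([np.cos(x[2]),np.sin(x[2])])*.028
go([x[0]+d[0],x[1]+d[1],0.001],x[2]+np.pi/2)
E
```

```text
clock: 8.55
position: [0.4755, 0.1961, 0.0197]
tool_rot: [-3.139, -0.003, 2.96]
force: [-0.3, 0.9, 1.7]
grip_width: 0.0716
finger_force: 0.0
clock: 8.85
position: [0.4774, 0.1976, 0.0235]
tool_rot: [3.141, 0.001, 2.96]
force: [-0.1, -0.5, 0.2]
grip_width: 0.0713
finger_force: 0.0
t 8.85 pos [0.4774 0.1976 0.0235] head 79.6 world d [-0.0009 -0.001  -0.0225] | tool shift now [ 0.0008 -0.0012  0.0225] turn z -9.80519259496937e-06 tilt rv [ 3.141  -0.0015] w 0.07132496746117406 F [-0.1236 -0.4875  0.2369]
   shift after turning: [np.float64(0.0007707083453960773), np.float64(-0.0011882190508506628), np.float64(0.022505230533125548)]
```

```bash
python3 -m inch '[[0.001,-0.001,0.012,0,0,0,0.16],[0,0,0.01,0,0,0,0.16],[0,0,0,0,0,0,0.16]]' 50
python3 -m inch '[[0,0,0,0,0,0,0.45],[0,0,0,0,0,0,0.45],[0,0,0,0,0,0,0.45],[0,0,0,0,0,0,0.45]]' 50
```

```text
clock: 9.15
position: [0.4749, 0.1965, -0.0009]
tool_rot: [-3.141, -0.001, 2.961]
force: [0.1, 0.6, 0.1]
grip_width: 0.0718
finger_force: 0.0
clock: 9.55
position: [0.4756, 0.1969, 0.0005]
tool_rot: [3.141, 0.0, 2.961]
force: [0.2, -0.2, -2.1]
grip_width: 0.0606
finger_force: 54.1
```

```bash
python3 -m inch '[[0,0,-0.02,0,0,0,0.45],[0,0,-0.04,0,0,0,0.45],[0,0,-0.045,0,0,0,0.45],[0,0,-0.045,0,0,-0.136,0.45],[0,0,0,0,0,-0.136,0.45]]' 50
python3 -m inch '[[0,0,0,0,0,-0.136,0.45],[0,0,0,0,0,0,0.45]]'
python3 - <<'E'
from w import *
y=np.radians(12.9); o=.0271; t=np.array([.4457,.0858])+o*np.array([np.cos(y),np.sin(y)])
go([*t,.15],y+np.pi/2)
E
```

```text
clock: 10.05
position: [0.4777, 0.1979, 0.1556]
tool_rot: [3.14, 0.008, -3.045]
force: [0.7, -0.2, -1.6]
grip_width: 0.0611
finger_force: 54.7
clock: 10.25
position: [0.4756, 0.1966, 0.1506]
tool_rot: [3.141, 0.0, -2.912]
force: [-0.8, -0.5, -1.3]
grip_width: 0.0611
finger_force: 54.7
t 10.25 pos [0.4756 0.1966 0.1506] head 103.1 world d [-0.0035 -0.1047 -0.0006] | tool shift now [ 0.0272 -0.1012  0.0006] turn z 0.004110557499454437 tilt rv [ 3.1413 -0.0004] w 0.06106531063682043 F [-0.8321 -0.491  -1.2872]
   shift after turning: [np.float64(0.026803331808150904), np.float64(-0.10132249947955495), np.float64(0.0005700317542055146)]
```

```bash
python3 -m inch '[[0.009,-0.035,0,0,0,0,0.45],[0.009,-0.035,0,0,0,0,0.45],[0.009,-0.031,0,0,0,0,0.45],[0,0,0,0,0,0,0.45],[0,0,0,0,0,0,0.45]]' 50
python3 - <<'E'
from w import *
y=np.radians(12.9); o=.0271; t=np.array([.4457,.0858])+o*np.array([np.cos(y),np.sin(y)])
go([*t,.10],y+np.pi/2)
cal=calibration('wrist'); save(grab_frame('wrist'),'w4.png'); s=telemetry.observe(); e=np.array([np.cos(y),np.sin(y)])
for lo,hi in [(8,20),(15,40)]:
    x=edgefit('pics/w4.png',cal,[*(s['position'][:2]-o*e),y],s['position'][2]+.0155,lo,hi)
    print('lid centre in tool x:',-(x[:2]-s['position'][:2])@e, 'y', (x[:2]-s['position'][:2])@[-e[1],e[0]])
E
```

```text
clock: 10.75
position: [0.472, 0.092, 0.1502]
tool_rot: [3.142, -0.0, -2.919]
force: [-0.6, 0.7, -1.2]
grip_width: 0.0606
finger_force: 54.7
t 10.75 pos [0.472  0.092  0.1502] head 102.7 world d [ 0.0001 -0.0002 -0.0502] | tool shift now [-0.0001 -0.0002  0.0502] turn z -0.0027183041744862635 tilt rv [3.1415 0.0002] w 0.060633097601772976 F [-0.616   0.6903 -1.2234]
   shift after turning: [np.float64(-0.00010997335714746465), np.float64(-0.00020515745837622538), np.float64(0.05024209831116369)]
edgefit [0.4438 0.0852 0.2118] 12.1 px 0.79
lid centre in tool x: 0.029176379172129483 y -0.001153824896627005
edgefit [0.4438 0.0852 0.2118] 12.1 px 0.83
lid centre in tool x: 0.029182890880270835 y -0.001165660915554881
```

View pics/w4.png

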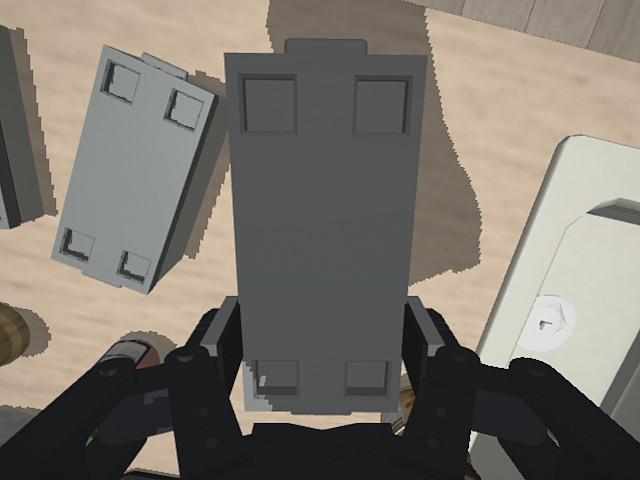

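```bash
python3 -m inch '[[-0.0015,0,0.03,0,0,-0.008,0.45],[0,0,0.03,0,0,0,0.45],[0,0,0.02,0,0,0,0.45],[0,0,0.003,0,0,0,0.45],[0,0,0,0,0,0,0.45]]' 50
python3 - <<'E'
from w import *
s=telemetry.observe(); y=np.radians(13)
print(s['position'],s['force'])
for c in ['scene','side']:
    cal=calibration(c); im=grab_frame(c); save(im,c+'5.png')
    for lo,hi in [(15,40),(25,70)]: edgefit('pics/%s5.png'%c,cal,[.4457,.0858,y],s['position'][2]+.0155,lo,hi)
a=cv2.imread('pics/scene5.png')[220:330,260:400]; b=cv2.imread('pics/side5.png')[235:345,280:420]
cv2.imwrite('pics/c5.png',cv2.resize(np.hstack([a,b]),(800,314),interpolation=cv2.INTER_CUBIC))
E
```

```text
clock: 11.3
position: [0.4732, 0.0937, 0.0673]
tool_rot: [3.141, -0.001, -2.906]
force: [-0.6, 0.5, -1.1]
grip_width: 0.0606
finger_force: 54.7
[0.4732 0.0937 0.0673] [-0.589   0.4764 -1.1098]
edgefit [0.4339 0.084  0.3666] 21.0 px 1.48
edgefit [0.4405 0.0617 0.6485] 37.2 px 1.97
edgefit [0.4478 0.0833 0.313 ] 17.9 px 1.8
edgefit [0.4226 0.088  0.7505] 43.0 px 1.76
```

View pics/c5.png

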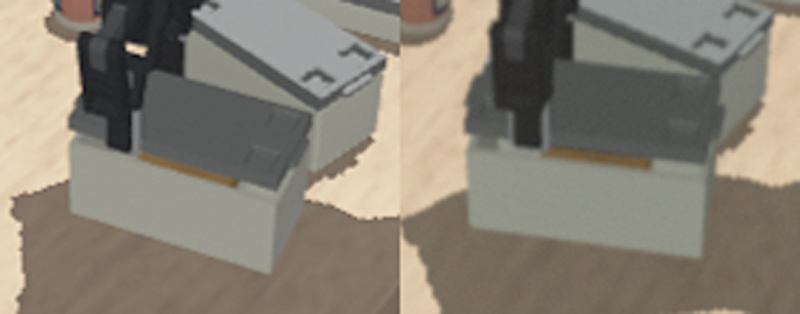

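```bash
python3 -m inch '[[0,0,0.004,0,0,0,0.45],[0,0,0.003,0,0,0,0.45],[0,0,0,0,0,0,0.45]]' 50;python3 -m inch '[[0,0,0.002,0,0,0,0.45],[0,0,0,0,0,0,0.45]]' 50; python3 -m inch '[[0,0,0.002,0,0,0,0.45],[0,0,0,0,0,0,0.45]]' 50
```

```text
clock: 11.7
position: [0.4734, 0.0926, 0.0602]
tool_rot: [-3.142, -0.0, -2.907]
force: [-0.8, 0.8, -1.2]
grip_width: 0.0607
finger_force: 54.7
clock: 11.9
position: [0.4734, 0.0927, 0.0582]
tool_rot: [3.142, -0.0, -2.907]
force: [-0.2, 0.5, -0.7]
grip_width: 0.0608
finger_force: 54.7
clock: 12.1
position: [0.4736, 0.0931, 0.0565]
tool_rot: [3.141, 0.001, -2.906]
force: [-2.7, -0.4, 10.4]
grip_width: 0.0605
finger_force: 61.4
```

```bash
python3 -m inch '[[0,0,0,0,0,0,0.16],[0,0,0,0,0,0,0.16],[0,0,0,0,0,0,0.16],[0,0,-0.02,0,0,0,0.16],[0,0,-0.05,0,0,0,0.16]]' 50
python3 -m inch '[[0,0,-0.05,0,0,0,0.1],[0.028,0,-0.04,0,0,0,0],[0,0,0,0,0,0,0],[0,0,0,0,0,0,0]]'
python3 - <<'E'
from w import *
cal=calibration('wrist'); save(grab_frame('wrist'),'w6.png')
for lo,hi in [(15,40),(25,70)]:
    edgefit('pics/w6.png',cal,[.4457,.0858,.227],.072,lo,hi)
    edgefit('pics/w6.png',cal,[.4585,-.031,-.2576],.07,lo,hi)
go([.4585,-.031,.2],-.2576+np.pi/2)
E
```

```text
clock: 12.6
position: [0.4715, 0.0924, 0.1245]
tool_rot: [3.141, -0.006, -2.906]
force: [2.1, 0.2, 1.6]
grip_width: 0.0718
finger_force: 0.0
clock: 13.0
position: [0.4465, 0.0858, 0.2171]
tool_rot: [-3.141, 0.002, -2.907]
force: [-0.4, 0.2, -1.1]
grip_width: 0.0856
finger_force: 0.0
edgefit [0.4465 0.0853 0.2261] 13.0 px 1.07
edgefit [ 0.4577 -0.0299 -0.1936] -11.1 px 0.42
edgefit [0.4459 0.084  0.2878] 16.5 px 3.58
edgefit [ 0.4577 -0.0298 -0.1937] -11.1 px 0.84
t 13.05 pos [0.4463 0.0859 0.2161] head 103.4 world d [ 0.0122 -0.1169 -0.0161] | tool shift now [ 0.0153 -0.1165  0.0161] turn z 0.4922740660513263 tilt rv [-3.1413 -0.0003] w 0.0852801158204623 F [ 0.1355  0.0889 -0.7299]
   shift after turning: [np.float64(-0.041568476796982), np.float64(-0.10989285705585439), np.float64(0.016136329888578837)]
```

```bash
python3 -m inch '[[0,0,0,0,0,0.143,0],[0,0,0,0,0,0.143,0],[0,0,0,0,0,0.142,0],[0,0,0,0,0,0,0]]'
python3 - <<'E'
from w import *
go([.4577,-.0298,.2],-.1937+np.pi/2)
E
```

```text
clock: 13.45
position: [0.446, 0.0863, 0.215]
tool_rot: [-3.141, -0.002, 2.947]
force: [0.4, 0.2, -0.5]
grip_width: 0.0855
finger_force: 0.0
t 13.45 pos [0.446  0.0863 0.215 ] head 78.8 world d [ 0.0117 -0.1161 -0.015 ] | tool shift now [-0.0341 -0.1117  0.015 ] turn z -0.0013818941940291207 tilt rv [-3.1413  0.0023] w 0.08553648999891013 F [ 0.3861  0.2043 -0.525 ]
   shift after turning: [np.float64(-0.033907416677695514), np.float64(-0.11170244853263231), np.float64(0.014998563750400293)]
```

```bash
python3 -m inch '[[-0.012,-0.038,0,0,0,0,0],[-0.011,-0.037,0,0,0,0,0],[-0.011,-0.037,0,0,0,0,0],[0,0,0,0,0,0,0],[0,0,0,0,0,0,0]]'
python3 - <<'E'
from w import *
cal=calibration('wrist'); save(grab_frame('wrist'),'w7.png')
for lo,hi in [(8,20),(15,40),(25,70)]:
    x=edgefit('pics/w7.png',cal,[.4577,-.0298,-.1937],.07,lo,hi)
edgefit('pics/w7.png',cal,[.458,-.1584,.22],.042,15,40)
edgefit('pics/w7.png',cal,[.4465,.0853,.226],.072,15,40)
go([x[0],x[1],.05],x[2]+np.pi/2)
E
```

```text
clock: 13.95
position: [0.458, -0.0308, 0.2154]
tool_rot: [3.142, -0.002, 2.951]
force: [0.2, 0.9, 0.0]
grip_width: 0.0853
finger_force: 0.0
edgefit [ 0.4577 -0.0298 -0.1954] -11.2 px 0.63
edgefit [ 0.4572 -0.0293 -0.2091] -12.0 px 0.74
edgefit [ 0.458  -0.0294 -0.2086] -12.0 px 2.97
edgefit [ 0.4555 -0.1625  0.1963] 11.2 px 0.56
edgefit [0.4462 0.0864 0.2242] 12.8 px 0.61
t 14.0 pos [ 0.458  -0.0299  0.2156] head 79.1 world d [-0.      0.0005 -0.1656] | tool shift now [-0.0001  0.0005  0.1656] turn z 0.018798243186566532 tilt rv [3.1411 0.0013] w 0.08516784190453681 F [-0.3533 -0.1711  0.6302]
   shift after turning: [np.float64(-0.00010145434945064445), np.float64(0.0004680325202173596), np.float64(0.16561260189019028)]
```

```bash
python3 -m inch '[[0,0,0.05,0,0,0.006,0],[0,0,0.05,0,0,0,0],[0,0,0.05,0,0,0,0],[0,0,0.025,0,0,0,0],[0,0,0,0,0,0,0]]' 60
python3 -m inch '[[0,0,0,0,0,0,0.45],[0,0,0,0,0,0,0.45],[0,0,0,0,0,0,0.45],[0,0,0,0,0,0,0.45],[0,0,0,0,0,0,0.45]]' 60
python3 -m inch '[[0,0,-0.03,0,0,0,0.45],[0,0,-0.05,0,0,0,0.45],[0,0,-0.05,0,0,0,0.45],[0,0,0,0,0,0,0.45],[0,0,0,0,0,0,0.45]]' 60
python3 - <<'E'
from w import *
s=telemetry.observe();cal=calibration('wrist'); save(grab_frame('wrist'),'w8.png'); print(s['position'])
for lo,hi in [(8,20),(15,40)]: edgefit('pics/w8.png',cal,[s['position'][0],s['position'][1],-.2],.07+.13,lo,hi)
go([.4463,.086,.2],.225+np.pi/2)
E
```

```text
clock: 14.5
position: [0.4561, -0.0287, 0.0384]
tool_rot: [-3.141, -0.006, 2.947]
force: [-1.0, 0.3, 0.7]
grip_width: 0.0858
finger_force: 0.0
clock: 15.0
position: [0.4591, -0.0299, 0.0429]
tool_rot: [3.141, 0.003, 2.943]
force: [-2.9, 4.5, 12.9]
grip_width: 0.061
finger_force: 65.7
clock: 15.5
position: [0.4585, -0.0308, 0.1727]
tool_rot: [-3.141, 0.003, 2.942]
force: [-0.4, -1.0, -4.2]
grip_width: 0.061
finger_force: 70.0
[ 0.4585 -0.0308  0.1727]
edgefit [ 0.4562 -0.031  -0.1959] -11.2 px 3.76
edgefit [ 0.4562 -0.031  -0.1954] -11.2 px 3.76
t 15.55 pos [ 0.4578 -0.0307  0.1715] head 78.6 world d [-0.0115  0.1167  0.0285] | tool shift now [ 0.0344  0.1121 -0.0286] turn z -0.42431329312977106 tilt rv [-3.1411 -0.0006] w 0.0607904257905532 F [-0.4497 -0.3117 -3.6511]
   shift after turning: [np.float64(-0.01481905679172519), np.float64(0.11629332960700309), np.float64(-0.028618534910458484)]
```

```bash
python3 -m inch '[[0,0,-0.02,0,0,-0.142,0.45],[0,0,0,0,0,-0.142,0.45],[0,0,0,0,0,-0.14,0.45],[-0.005,0.04,0,0,0,0,0.45],[-0.005,0.04,0,0,0,0,0.45]]' 60
python3 -m inch '[[-0.005,0.036,0,0,0,0,0.45],[0,0,0,0,0,0,0.45],[0,0,0,0,0,0,0.45]]' 60
python3 - <<'E'
from w import *
s=telemetry.observe();cal=calibration('wrist'); save(grab_frame('wrist'),'w9.png')
for z in (.215,.22): edgefit('pics/w9.png',cal,[s['position'][0],s['position'][1],.225],s['position'][2]+.029,8,20)
go([.4463,.086,.1076],.225+np.pi/2)
E
```

```text
clock: 16.05
position: [0.4491, 0.0499, 0.1898]
tool_rot: [3.141, -0.003, -2.919]
force: [0.9, 0.4, -3.9]
grip_width: 0.0612
finger_force: 69.9
clock: 16.35
position: [0.446, 0.0867, 0.1901]
tool_rot: [3.141, -0.002, -2.914]
force: [-0.0, -0.6, -4.3]
grip_width: 0.0609
finger_force: 69.9
edgefit [0.4434 0.0855 0.235 ] 13.5 px 3.92
edgefit [0.4434 0.0855 0.235 ] 13.5 px 3.92
t 16.4 pos [0.4462 0.0858 0.1902] head 102.9 world d [ 0.0001  0.0002 -0.0826] | tool shift now [-0.0004  0.0002  0.0826] turn z 0.0006539440921342621 tilt rv [-3.1411  0.0022] w 0.06082584606993701 F [ 0.1995 -0.8079 -3.6429]
   shift after turning: [np.float64(-0.00035836111689644556), np.float64(0.00017831462469451283), np.float64(0.0826188736297071)]
```

View pics/w9.png

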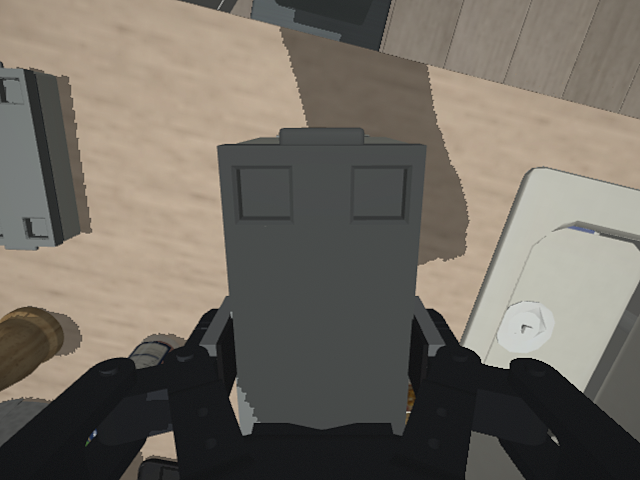

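The deep tub is held level; its far top edge runs from (218,146) to (426,146), recess centres (266,192) and (379,192).

Run:
```python
from w import *
cal=calibration('wrist'); s=telemetry.observe(); p=s['position']; y=.225+.0; e=np.array([np.cos(y),np.sin(y)]); n=np.array([-e[1],e[0]])
for z in (.0285,.0295):
  for u,ax in [((218,146),-.066),((426,146),-.066),((265.5,193),-.051),((379,193),-.051)]:
    q=onz(cal,u,p[2]+z)[:2]-p[:2]; print(z,'offset along e of centre',q@e-ax,'n',q@n)
```

```text
0.0285 offset along e of centre -0.0019391722794610267 n -0.03149657060513094
0.0285 offset along e of centre -0.0020505766203454123 n 0.02992050020102878
0.0285 offset along e of centre -0.0029588994411881217 n -0.01804993404721864
0.0285 offset along e of centre -0.0030236641777286397 n 0.016684538023662203
0.0295 offset along e of centre -0.0019988569171584397 n -0.031230609104261828
0.0295 offset along e of centre -0.0021092963881474136 n 0.02965453016120736
0.0295 offset along e of centre -0.0031396668327929173 n -0.01790043349128665
0.0295 offset along e of centre -0.0032038706437530276 n 0.016533204283832193
```

```bash
python3 -m inch '[[-0.0015,0,0.03,0,0,0,0.45],[0,0,0.03,0,0,0,0.45],[0,0,0.012,0,0,0,0.45],[0,0,0.004,0,0,0,0.45],[0,0,0,0,0,0,0.45]]' 60
python3 -m inch '[[0,0,0.002,0,0,0,0.45],[0,0,0,0,0,0,0.45]]'; python3 -m inch '[[0,0,0.002,0,0,0,0.45],[0,0,0,0,0,0,0.45]]'
```

```text
clock: 16.9
position: [0.4484, 0.0862, 0.1154]
tool_rot: [-3.142, -0.001, -2.917]
force: [-0.9, 0.2, -3.9]
grip_width: 0.0606
finger_force: 69.7
clock: 17.1
position: [0.4487, 0.0864, 0.114]
tool_rot: [-3.141, 0.001, -2.917]
force: [-0.3, 0.6, -4.0]
grip_width: 0.0609
finger_force: 69.7
clock: 17.3
position: [0.4483, 0.0864, 0.1114]
tool_rot: [-3.141, 0.0, -2.917]
force: [-0.8, 0.5, -4.6]
grip_width: 0.0605
finger_force: 69.7
```

```bash
python3 -m inch '[[0,0,0.002,0,0,0,0.45],[0,0,0,0,0,0,0.45]]'; python3 -m inch '[[0,0,0.0015,0,0,0,0.45],[0,0,0,0,0,0,0.45]]'
```

```text
clock: 17.5
position: [0.4486, 0.0864, 0.1099]
tool_rot: [-3.141, 0.001, -2.916]
force: [-3.6, -3.0, 12.2]
grip_width: 0.0604
finger_force: 72.0
clock: 17.7
position: [0.4488, 0.0864, 0.1096]
tool_rot: [-3.14, 0.002, -2.916]
force: [-14.1, -5.9, 52.7]
grip_width: 0.0608
finger_force: 76.6
```

```bash
python3 -m inch '[[0,0,-0.0015,0,0,0,0.45],[0,0,0,0,0,0,0.45],[0,0,0,0,0,0,0.16],[0,0,0,0,0,0,0.16],[0,0,0,0,0,0,0.16]]' 60
python3 -m inch '[[0,0,-0.03,0,0,0,0.16],[0,0,-0.05,0,0,0,0.1],[0,0,-0.05,0,0,0,0],[0,0,0,0,0,0,0],[0,0,0,0,0,0,0]]'
python3 - <<'E'
from w import *
cal=calibration('wrist'); save(grab_frame('wrist'),'w10.png')
for lo,hi in [(8,20),(15,40),(25,70)]: edgefit('pics/w10.png',cal,[.4465,.0858,.226],.137,lo,hi)
edgefit('pics/w10.png',cal,[.4555,-.1625,.1963],.042,15,40)
go([.4555,-.1625,.2],.1963+np.pi/2)
E
```

```text
clock: 18.2
position: [0.4483, 0.0866, 0.1092]
tool_rot: [3.141, -0.0, -2.916]
force: [0.5, 0.7, 0.7]
grip_width: 0.0718
finger_force: 0.0
clock: 18.7
position: [0.4487, 0.0863, 0.24]
tool_rot: [-3.141, 0.002, -2.917]
force: [0.1, -0.7, 0.1]
grip_width: 0.0852
finger_force: 0.0
edgefit [0.447  0.0852 0.2278] 13.1 px 0.52
edgefit [0.4468 0.0859 0.2251] 12.9 px 0.67
edgefit [0.4466 0.0854 0.2432] 13.9 px 3.46
edgefit [ 0.457  -0.162   0.1947] 11.2 px 1.06
t 18.75 pos [0.4481 0.0862 0.239 ] head 102.9 world d [ 0.0074 -0.2487 -0.039 ] | tool shift now [ 0.0482 -0.2441  0.039 ] turn z 0.02851341627401993 tilt rv [-3.1413  0.0001] w 0.08496710892957254 F [ 0.4436  0.3601 -0.3469]
   shift after turning: [np.float64(0.04125924014675161), np.float64(-0.24537896343408674), np.float64(0.03902547026436734)]
```

```bash
python3 -m inch '[[0,0,0,0,0,0.028,0],[0.008,-0.048,0,0,0,0,0],[0.008,-0.048,0,0,0,0,0],[0.008,-0.048,0,0,0,0,0],[0.008,-0.048,0,0,0,0,0]]'
python3 -m inch '[[0.009,-0.048,0.02,0,0,0,0],[0,-0.005,0.02,0,0,0,0],[0,0,0,0,0,0,0],[0,0,0,0,0,0,0]]'
python3 - <<'E'
from w import *
cal=calibration('wrist'); save(grab_frame('wrist'),'w11.png')
for lo,hi in [(8,20),(15,40),(25,70)]: x=edgefit('pics/w11.png',cal,[.456,-.1622,.195],.042,lo,hi)
go([.456,-.1622,.02],.195+np.pi/2)
E
```

```text
clock: 19.25
position: [0.4538, -0.1097, 0.2383]
tool_rot: [3.141, -0.002, -2.945]
force: [1.3, 0.6, 0.4]
grip_width: 0.0856
finger_force: 0.0
clock: 19.65
position: [0.4558, -0.1581, 0.1999]
tool_rot: [3.14, -0.001, -2.944]
force: [0.0, 0.5, -0.2]
grip_width: 0.0854
finger_force: 0.0
edgefit [ 0.4567 -0.1612  0.1823] 10.4 px 0.52
edgefit [ 0.4568 -0.1612  0.1818] 10.4 px 1.03
edgefit [ 0.4569 -0.1611  0.1777] 10.2 px 2.09
t 19.7 pos [ 0.4563 -0.1579  0.2006] head 101.4 world d [-0.0003 -0.0043 -0.1806] | tool shift now [ 0.0011 -0.0043  0.1806] turn z 0.0034652859301231853 tilt rv [3.1409 0.0003] w 0.08523920036243353 F [-0.3306  0.3897  0.8713]
   shift after turning: [np.float64(0.0010650085115542184), np.float64(-0.004274820192814917), np.float64(0.18060480093721418)]
```

```bash
python3 -m inch '[[0,-0.003,0.05,0,0,0.018,0],[0,0,0.05,0,0,0,0],[0,0,0.05,0,0,0,0],[0,0,0.033,0,0,0,0],[0,0,0,0,0,0,0]]' 60
python3 -m inch '[[0,0,0,0,0,0,0],[0,0,0,0,0,0,0.45],[0,0,0,0,0,0,0.45],[0,0,0,0,0,0,0.45],[0,0,0,0,0,0,0.45]]' 60
python3 -m inch '[[0,0,0,0,0,0,0.45]]' 
python3 -m inch '[[0,0,-0.03,0,0,0,0.45],[0,0,-0.05,0,0,0,0.45],[0,0,-0.05,0,0,0,0.45],[0,0,-0.05,0,0,0,0.45],[0,0,-0.02,0,0,0,0.45]]' 60
python3 - <<'E'
from w import *
go([.4468,.0856,.22],.227+np.pi/2)
E
```

```text
clock: 20.2
position: [0.4554, -0.1603, 0.015]
tool_rot: [3.139, -0.004, -2.96]
force: [-0.0, 0.2, 1.3]
grip_width: 0.0855
finger_force: 0.0
clock: 20.7
position: [0.4579, -0.1625, 0.0196]
tool_rot: [-3.14, 0.003, -2.962]
force: [-3.2, 1.0, 20.6]
grip_width: 0.0606
finger_force: 59.7
clock: 20.8
position: [0.4579, -0.1625, 0.0197]
tool_rot: [-3.14, 0.003, -2.962]
force: [-3.1, 2.4, 21.0]
grip_width: 0.0606
finger_force: 59.7
clock: 21.3
position: [0.4578, -0.1625, 0.2231]
tool_rot: [-3.138, 0.006, -2.963]
force: [0.4, 0.4, -2.7]
grip_width: 0.0605
finger_force: 69.8
t 21.3 pos [ 0.4578 -0.1625  0.2231] head 100.2 world d [-0.011   0.2481 -0.0031] | tool shift now [-0.0333  0.2461  0.0023] turn z -0.048167928717878006 tilt rv [-3.139  -0.0063] w 0.060496320557897054 F [ 0.3839  0.4113 -2.7484]
   shift after turning: [np.float64(-0.045107017157647145), np.float64(0.2441863712720441), np.float64(0.0023432909026669994)]
```

```bash
python3 -m inch '[[0,0,0,0,0,-0.048,0.45],[-0.008,0.045,0,0,0,0,0.45],[-0.009,0.048,0,0,0,0,0.45],[-0.009,0.048,0,0,0,0,0.45],[-0.009,0.048,0,0,0,0,0.45]]' 60
python3 -m inch '[[-0.01,0.048,0,0,0,0,0.45],[0,0.007,0,0,0,0,0.45],[0,0,0,0,0,0,0.45],[0,0,0,0,0,0,0.45]]'
python3 - <<'E'
from w import *
go([.4482,.0859,.157],.227+np.pi/2)
E
```

```text
clock: 21.8
position: [0.4477, 0.0314, 0.2188]
tool_rot: [-3.14, 0.002, -2.915]
force: [2.5, -0.4, -1.6]
grip_width: 0.061
finger_force: 69.7
clock: 22.2
position: [0.4456, 0.0846, 0.218]
tool_rot: [-3.141, 0.001, -2.915]
force: [-0.2, -0.5, -2.9]
grip_width: 0.0606
finger_force: 69.7
t 22.2 pos [0.4456 0.0846 0.218 ] head 103.0 world d [ 0.0026  0.0013 -0.061 ] | tool shift now [-0.0028  0.0007  0.061 ] turn z -0.0007183106227195424 tilt rv [-3.1408 -0.0008] w 0.06055340496972555 F [-0.2186 -0.4842 -2.9174]
   shift after turning: [np.float64(-0.002808234608167495), np.float64(0.0007118566489555696), np.float64(0.06101628461434644)]
```

```bash
python3 -m inch '[[-0.003,0.0007,0.02,0,0,0,0.45],[0,0,0.025,0,0,0,0.45],[0,0,0.01,0,0,0,0.45],[0,0,0.005,0,0,0,0.45],[0,0,0,0,0,0,0.45]]' 60
python3 -m inch '[[0,0,0.003,0,0,0,0.45],[0,0,0,0,0,0,0.45]]'; python3 -m inch '[[0,0,0.002,0,0,0,0.45],[0,0,0,0,0,0,0.45]]'
```

```text
clock: 22.7
position: [0.4483, 0.0865, 0.1575]
tool_rot: [-3.142, -0.0, -2.915]
force: [0.2, 0.8, -1.1]
grip_width: 0.0605
finger_force: 69.6
clock: 22.9
position: [0.4485, 0.087, 0.1548]
tool_rot: [-3.141, 0.001, -2.915]
force: [-0.3, 0.7, -2.0]
grip_width: 0.0607
finger_force: 69.6
clock: 23.1
position: [0.4483, 0.0871, 0.1525]
tool_rot: [-3.142, 0.0, -2.914]
force: [-0.2, -0.4, -1.3]
grip_width: 0.0607
finger_force: 69.6
```

Past the rim height with no contact, so the feet are in the recesses; go on until contact.

```bash
python3 -m inch '[[0,0,0.001,0,0,0,0.45],[0,0,0,0,0,0,0.45]]'; python3 -m inch '[[0,0,0.001,0,0,0,0.45],[0,0,0,0,0,0,0.45]]'
```

```text
clock: 23.3
position: [0.4484, 0.0871, 0.1518]
tool_rot: [-3.141, 0.0, -2.914]
force: [-2.6, -1.2, 6.3]
grip_width: 0.0608
finger_force: 70.8
clock: 23.5
position: [0.4487, 0.0872, 0.1516]
tool_rot: [-3.141, 0.001, -2.914]
force: [-8.7, -1.6, 29.3]
grip_width: 0.0607
finger_force: 73.5
```

```bash
python3 -m inch '[[0,0,-0.001,0,0,0,0.45],[0,0,0,0,0,0,0.45],[0,0,0,0,0,0,0.16],[0,0,0,0,0,0,0.16],[0,0,0,0,0,0,0.16]]' 60
python3 -m inch '[[0,0,-0.03,0,0,0,0.16],[0,0,-0.05,0,0,0,0.1],[0,0,-0.05,0,0,0,0],[0,0,0,0,0,0,0],[0,0,0,0,0,0,0]]'
python3 - <<'E'
from w import *
cal=calibration('wrist'); save(grab_frame('wrist'),'w12.png')
for lo,hi in [(8,20),(15,40)]: edgefit('pics/w12.png',cal,[.4465,.0858,.226],.174,lo,hi)
for c in ['scene','side']: save(grab_frame(c),c+'12.png')
a=cv2.imread('pics/scene12.png')[170:330,240:440]; b=cv2.imread('pics/side12.png')[170:330,260:460]
cv2.imwrite('pics/c12.png',cv2.resize(np.hstack([a,b]),(800,320),interpolation=cv2.INTER_CUBIC))
E
```

```text
clock: 24.0
position: [0.4482, 0.0871, 0.1513]
tool_rot: [3.141, -0.0, -2.914]
force: [0.0, -1.0, -0.5]
grip_width: 0.0716
finger_force: 0.0
clock: 24.5
position: [0.4486, 0.0869, 0.2821]
tool_rot: [-3.141, 0.002, -2.915]
force: [0.2, -0.2, -0.9]
grip_width: 0.0854
finger_force: 0.0
edgefit [0.4475 0.0862 0.2392] 13.7 px 0.65
edgefit [0.4474 0.0866 0.2321] 13.3 px 0.83
```

View pics/c12.png

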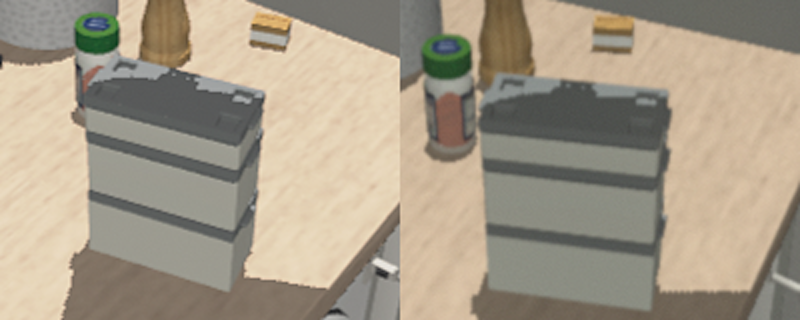

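The tower stands flush and closed with no gaps in both views: left edge at column 90 and right edge at 250 in the left crop, and spice jar and mill upright behind it.

```bash
python3 -c "
from workcell import bot
print(bot.job_done())"
```

```text
the job is handed in; nothing more can be done
None
```

The lunch tower is packed and handed in at about 25 s: the carton went in flat, the lid closed, and the deep and shallow tubs are stacked flush on it in the last views; the hand-in gave no verdict.

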